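# Clear the jammed chute

## Robot

A 6-joint arm with a two-finger parallel gripper is mounted at the origin on the work surface; the furniture and walls round the work are solid. World frame = base frame: x ahead of the robot, y to its left, z up, the work surface at z = 0. Lengths are in m, angles in rad, forces in N, time in s.
With the tool pointing down it reaches from about 0.4 to 0.825 m from the base axis. Payload 7 kg.
Tool frame: the origin (TCP) lies midway between the tips of the shut fingers; the grasp point (between the pads) lies grasp_offset behind it (grasp_offset is the distance from the TCP to the grasp point, in m); z points along the fingers, y is the direction in which the jaws open and shut (so a half turn about z gives the same grasp; the last joint's range is limited). The gripper opens to 85 mm and grips with 20 to 120 N. Pads are 22 mm wide; open, the fingers measure 114 mm over their backs; the gripper's body (76 mm by 85 mm) begins 54 mm behind the grasp point. The pads swing forward as they close: fully open they stand 13 mm farther back than shut.
Start: joints at [1.498, 0.359, 0.012, 0, -1.224, -0.288], TCP at [0.238, 0.632, 0.231] pointing down, gripper open.
Joint ranges: [-3.07, 3.07], [-1.43, 2.12], [-1.02, 1.25], [-3.03, 1.67], [-3.05, -0], [-3.03, 3.03]. Speed limits (rad/s): [2.39, 2.39, 3.01, 3.14, 3.14, 3.14].

## Interface

Orientations are given as [roll, pitch, yaw] about the fixed x, y, z axes, in that order (R = Rz(yaw) Ry(pitch) Rx(roll)).
In Python, from plant import sense, snapshot, sign_off, grasp_offset gives the robot as it stands. The module is installed in compiled form; this text tells all that it offers.
- The arm moves only by the tool move_arm, never from a script. Its argument "moves" is a list of rows, each a list of 7 numbers: the turn, a rotation vector about the world's x, y, z in rad, then the shift along the world's x, y, z in cm, then the opening, from -1 (shut) to 1 (fully open). In form: [[wx, wy, wz, tx, ty, tz, hand], ...]. A call has 1 to 10 rows; each row shifts and turns the commanded pose from where the row before left it; what a row does not reach is not made up. A row lasts 1/10 s, in which the tool goes at most 50 mm and 8.59 degrees, less where a joint would pass 70% of its speed; a pose out of reach is approached as far as the arm can. A call is refused whole if a number of a shift passes 5 or a number of a turn 0.15, either way. A call with a gripper value outside its range is refused whole. The fingers move at their own pace and stop on an object; "newtons" is the grip in N (left out, the last holds). Time passes only in rows, so rows that do not move let the fingers close. It gives the time, the measured TCP pose, the force and the opening at its end, in the units of the state.
- sense(): the state, without advancing time (a new reading comes with each control period).
- snapshot(name): name is "scene" or "side" or "wrist"; returns a dict with "frame" (400x640x3 uint8, red, green, blue), "K" (3x3 intrinsics, pixels), "rvec" (rotation vector, rad) and "tvec" (3), from world to camera coordinates, as OpenCV has them. Camera axes: x right, y down, z forward; pixel columns grow to the right and rows downward; lengths in m; the calibration is good to about 2 mm. A picture is of the moment at which its call begins. There is no depth.
- sign_off(): hands the job in, once; it reports no verdict.
The state is a dict: "t": time; "q": joint angles; "qvel": joint speeds; "joint_torque": joint torques, N m; "ee_pos": TCP position; "ee_rot": TCP orientation; "force": force on the tool from outside, world axes, zero at the start; "torque": the same for the moment, N m; "width": finger opening in m.
Only numpy, scipy, OpenCV 4.12 (cv2) and the standard library are available. Lean on these libraries where they do the work, as an engineer would, in place of code of your own. Each camera call takes 0.05 s, during which the arm holds its last target. There are 200 camera calls.

## Task

A piece of carrot is jammed in the slotted discharge chute behind its blue clean-out bung. Rock the tight bung from side to side while pulling gently until it comes out (a hard straight pull would tear the white collar off its gasket), and put it in the steel tray; then take the hooked pick from its stand, reach through the slot behind the carrot and drag the carrot out of the chute's mouth into the tray. Put the pick back on its stand as it was and leave the other things alone.

Things in the scene. Friction and masses are not known exactly. Their poses are not given: they have to be found in the camera images.
- chute: Fixed steel chute 200 mm long, 42 wide, top at z = 77 mm, on a foot 150x100x8. Origin: centre of its underside, on the table. Own +x runs from the open mouth (x = -100 mm) back to the closed end wall (x = 97 to 100 mm, 90 high). Inside, a channel 36 mm wide, floor at z = 36, roof from z = 72 to 77. A slot 18 mm wide (y = -9 to 9) is cut through the roof along its whole length.
- port (a point): On the port's axis at the top of the white collar: chute x = -55, y = 0, z = 91 mm, axes as the chute's. The collar reaches x +-24, y +-31 mm about it, over an opening in the roof 32 mm long in x. Between its halves the way is open, 25 mm wide or more, so once the bung is out the pick can travel along the slot right through the port.
- lip_l (a point): Centre of the sprung black rubber lip (10 mm thick round bar along chute x) in the collar's chute +y half, 8 mm below the collar's top; a like one is in the -y half. Each catches over a rib on the bung's side. A rib must rise about 6 mm to pass its lip and slips by at about 11 N; both at once need over 20 N.
- collar (a joint): Lift of the white collar off its gasket, m: 0 seated, up is positive. Springs hold it until the net upward pull on it passes about 13 N; 4 mm at about 16 N. So a straight pull lifts it. Tilting the bung about 0.25 rad to chute +y or -y over its flange's edge as fulcrum frees the raised side; tilting it the other way while lifting gently frees the other.
- bung_head (a point): On the blue plastic bung's axis, 20 mm below its top; axes equal to the chute's while seated. Head 26x26 mm square and 50 high, gripped on either pair of faces. Its flange (30 mm in x, 44 in y, 5 thick) lies on the collar, underside 33 to 34 mm below this point.
- bung_ribs (a point): On the bung's axis at the height of its two ribs, 48 mm below bung_head. The stem here is 26 mm in x and 22 in y; a rib on its +y and on its -y side stands out to y = +-15 mm. Below, a tongue 26 by 10 mm goes down to 27 mm under this point and blocks the channel while seated.
- bung: The same bung; origin at the centre of its lower end, z along it towards the head, length 95 mm, 50 g.
- carrot_mid (a point): Centre of the jammed orange carrot piece, lying along the channel, about 60 mm long (x) and 28 mm thick, 35 g, loose in the channel behind the bung; the slot is open for at least 50 mm behind it.
- carrot: The same carrot piece; origin under its centre.
- tray: Steel tray (does not move) 192 mm (x) by 262 mm (y) by 28 mm, origin at the centre of its underside, inner floor at z = 4 mm, inside 172 by 240 mm. It stands before and under the chute's mouth, its long side across the chute.
- dial_scale: Green spring scale between the chute and the pick stand, fixed; origin at the centre of its underside, base 190x200 mm, its grey weighing plate 222x222 mm on top at 221 to 230 mm. Carry the pick round or well above it.
- pick_grip (a point): Centre of the hooked pick's orange handle, 80 mm long (x), 16 mm wide (y), 18 mm high (z), to be gripped across its width from above at the middle. Own +x points along the handle to the steel shank, z up.
- pick: The hooked pick, origin at the centre of the handle. A 6 mm steel shank leads on from the handle to x = 105 mm and is there bent straight down; 70 g.
- pick_tip (a point): Lower end of the pick's hook: at x = 105 mm, y = 0, z = -83 mm from the handle's centre.
- cradle (a point): Where the handle's centre lies on the grey stand (100x60 mm foot, fixed), 104 mm above the table; axes as the pick's when it lies home. The handle rests in two notches 22 mm wide, 12 mm deep, in posts at x = +-27 to +-37 mm; between the posts the fingers have room.
- red_cap_jar: White jar with red cap, 72 mm across, 121 mm high; leave alone. Origin: centre of its underside.
- date_stamp: Date stamp with red handle, 34x32x87 mm; leave alone. Origin: centre of its underside.
- marker: Marker pen, 131 mm long; leave alone. Origin: centre of its underside.
Things that resemble listed ones, but are neither listed nor needed, are in the scene too. There is more than one size of the bung; the job needs the larger.

How it is judged:
On the way, in this order (a step that is already met when the one before it is completed fails the run):
1. the bung has been rocked: tilted more than 6 degrees while still in the port (angle between bung's own z axis and vertical above 0.105 rad and distance between bung_head and port below 0.06 m), for 0.05 s.
2. the bung is in the tray, let go (x of bung_head in the frame of tray between -0.09 and 0.09 m and y of bung_head in the frame of tray between -0.125 and 0.125 m and z of bung_head in the frame of tray below 0.11 m and contact force between the fingers and bung below 0.05 N and linear speed of bung below 0.05 m/s), for 0.2 s.
3. the pick drags the carrot along the chute, past the port (contact force between pick and carrot above 0.02 N and x of carrot_mid in the frame of chute below -0.04 m and z of carrot_mid in the frame of chute above 0.04 m).
At the end, for the whole second after the job is handed in: The bung (standing or lying) and the carrot piece are in the steel tray (their listed points within its rim), the hooked pick is back in its stand's notches (within 12 mm and 7 degrees, upright), the collar is seated, everything is let go and at rest (x of bung_head in the frame of tray between -0.09 and 0.09 m and y of bung_head in the frame of tray between -0.125 and 0.125 m and z of bung_head in the frame of tray below 0.11 m and x of carrot_mid in the frame of tray between -0.09 and 0.09 m and y of carrot_mid in the frame of tray between -0.125 and 0.125 m and z of carrot_mid in the frame of tray below 0.05 m and distance between pick_grip and cradle below 0.012 m and angle between the x axis of pick_grip and the x axis of cradle, either way round below 0.12 rad and angle between pick's own z axis and vertical below 0.15 rad and value of joint collar below 0.002 m and linear speed of each of bung, carrot, pick below 0.02 m/s); the robot touches nothing.
It fails at once if the collar is pulled 4 mm or more off its gasket (value of joint collar above 0.004 m).
It fails at once if a bystander (jar, stamp, marker) is moved more than 30 mm (distance of any of red_cap_jar, date_stamp, marker from where it was at the start of the episode above 0.03 m).
It also fails if it takes over 69 s, if anything falls off the work surface, if the arm or the gripper's body presses on something with over 40 N, if the wrist force passes 120 N, or if a joint passes its speed limit or range.

## Working session

There is one attempt and no reset: what is moved stays moved. The work goes in short steps, Python scripts to look and compute and a tool call to move; the robot and the scene stay as the last step left them, time stands still between calls to the robot, and variables do not carry over. Pictures are saved under pics/ and viewed, about 8 in all and at most 12, crops included, and the job is handed in when it is done.

Besides the shell and the picture viewer there is one more tool, called after "Emit:" as name([rows], argument=value, ...), one row to a line, values as JSON. move_arm: Moves the arm, as the interface text tells. Its arguments: {"type":"object","properties":{"moves":{"type":"array"},"newtons":{"type":"number"}},"required":["moves"]}

```bash
mkdir -p pics; cat > h.py <<'E'
import numpy as np, cv2, pickle
from plant import sense, snapshot, sign_off, grasp_offset
def snap(n,f):
    s=snapshot(n); pickle.dump(s,open(f'pics/{f}.pkl','wb')); cv2.imwrite(f'pics/{f}.png',s['frame'][:,:,::-1]); return s
def load(f): return pickle.load(open(f'pics/{f}.pkl','rb'))
def ray(s,uv):
    R=cv2.Rodrigues(np.array(s['rvec'],float))[0]; t=np.array(s['tvec'],float).ravel()
    d=R.T@np.linalg.inv(s['K'])@np.array([uv[0],uv[1],1.]); return -R.T@t, d/np.linalg.norm(d)
def onz(s,uv,z):
    o,d=ray(s,uv); return o+d*(z-o[2])/d[2]
def tri(rs):
    A=0;b=0
    for o,d in rs:
        P=np.eye(3)-np.outer(d,d);A=A+P;b=b+P@o
    x=np.linalg.solve(A,b); return x,[np.linalg.norm((np.eye(3)-np.outer(d,d))@(x-o)) for o,d in rs]
def proj(s,p): return cv2.projectPoints(np.array(p,float).reshape(-1,3),np.array(s['rvec'],float),np.array(s['tvec'],float),np.array(s['K'],float),None)[0].reshape(-1,2)
E
python3 - <<'E'
from h import *
np.set_printoptions(precision=3,suppress=True)
print(sense(),grasp_offset)
for n in("scene","side","wrist"):
    s=snap(n,n+"0"); print(n,ray(s,(320,200)),s['K'][0,0])
E
```

```text
{'t': 0.0, 'q': array([ 1.498,  0.359,  0.011, -0.   , -1.224, -0.288]), 'qvel': array([-0.002,  0.001,  0.001, -0.   ,  0.002, -0.   ]), 'joint_torque': array([ -0.001, -58.331,  29.343,   6.937,  -0.006,  -0.   ]), 'ee_pos': array([0.238, 0.631, 0.23 ]), 'ee_rot': array([ 3.14 , -0.   , -0.361]), 'force': array([-0.642, -0.056,  0.008]), 'torque': array([ 0.019, -0.015, -0.018]), 'width': 0.08521118198479391} 0.0187
scene (array([-0.112, -0.577,  0.916]), array([ 0.466,  0.578, -0.67 ])) 514.2603497621628
side (array([ 0.325, -0.752,  0.883]), array([ 0.14 ,  0.725, -0.675])) 476.260050627
wrist (array([0.311, 0.604, 0.373]), array([-0.291,  0.118, -0.949])) 284.4990878608288
```

View pics/scene0.png

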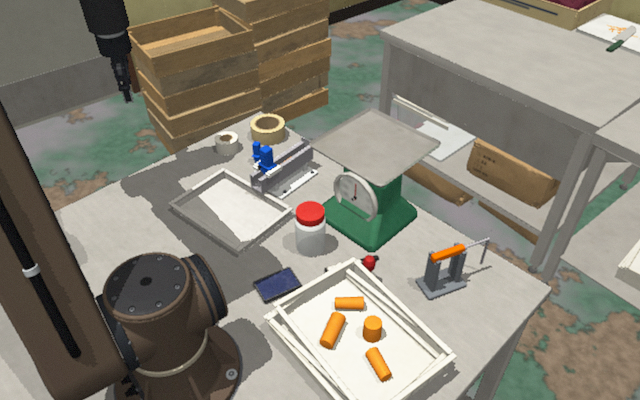

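View pics/side0.png

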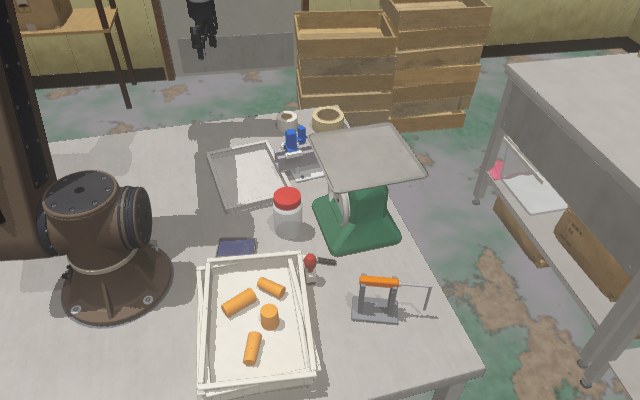

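Scene view: tray (230,208), chute (283,165) with blue bungs at (262,152), scale (370,180), jar (310,225), stand (442,270). Side view: bungs at (291,140) and (302,133), chute mostly beside the scale plate, stand (378,300). I'll enlarge these parts.

```bash
python3 - <<'E'
import cv2,numpy as np
a=cv2.imread('pics/scene0.png')[125:225,165:325];b=cv2.imread('pics/side0.png')[105:205,200:360];c=cv2.imread('pics/wrist0.png')
d=cv2.imread('pics/scene0.png')[225:305,400:528]
r=lambda i:cv2.resize(i,(400,250),interpolation=cv2.INTER_CUBIC)
cv2.imwrite('pics/c1.png',np.vstack([np.hstack([r(a),r(b)]),np.hstack([r(c),r(d)])]))
E
```

```text
(no output)
```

View pics/c1.png

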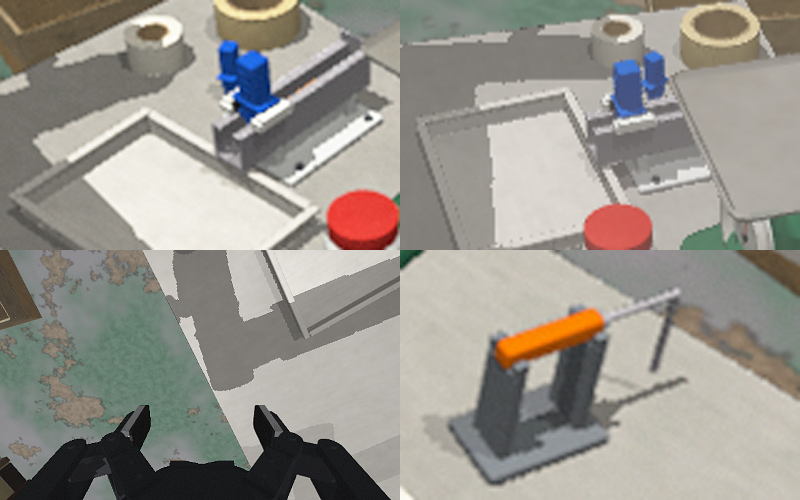

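The larger bung is the one seated in the collar (scene ≈(266,148), side ≈(291,139)). The decoy stands on the table behind the chute. Coarse measurements next.

```bash
python3 - <<'E'
from h import *
np.set_printoptions(precision=3,suppress=True)
def blobs(f,lo,hi,n=6,mina=25):
    s=load(f);h=cv2.cvtColor(s['frame'],cv2.COLOR_RGB2HSV);m=cv2.inRange(h,lo,hi)
    k,_,st,c=cv2.connectedComponentsWithStats(m)
    print(f,[(st[i].tolist(),c[i].round(1).tolist()) for i in range(1,k) if st[i][4]>mina])
for f in('scene0','side0'):
    blobs(f,(105,150,60),(125,255,255)); blobs(f,(8,200,150),(18,255,255)); blobs(f,(0,200,120),(5,255,255))
S,D=load('scene0'),load('side0')
# orange pick handle PCA
for s in(S,D):
    h=cv2.cvtColor(s['frame'],cv2.COLOR_RGB2HSV);m=cv2.inRange(h,(5,150,100),(20,255,255))
    k,l,st,c=cv2.connectedComponentsWithStats(m)
    for i in range(1,k):
        if st[i][4]>100 and c[i][0]>350 and c[i][1]<300:
            p=np.argwhere(l==i)[:,::-1].astype(np.float32)
            print(cv2.minAreaRect(p),onz(s,c[i],.106))
# tray corners (rim z .028) from crop1: pixels
for uv in [(171,208),(225,169),(292,209),(246,250)]: print('tray',onz(S,uv,.028))
# bung top center
print('bung',onz(S,(265.5,147.5),.1445),onz(D,(290.5,130.5),.1445))
# chute roof rim corners
for uv in [(251,178),(311,146)]: print('chute',onz(S,uv,.077))
E
```

```text
scene0 [([253, 141, 24, 33, 434], [263.3, 156.5])]
scene0 [([431, 244, 34, 18, 222], [446.9, 251.9]), ([335, 302, 29, 7, 143], [349.0, 305.3]), ([320, 312, 25, 35, 415], [332.5, 329.4]), ([366, 316, 15, 9, 47], [374.9, 319.2]), ([364, 324, 17, 18, 188], [370.6, 333.3]), ([366, 348, 25, 32, 249], [377.5, 364.2])]
scene0 [([297, 215, 22, 10, 67], [307.0, 221.4])]
side0 [([286, 129, 10, 6, 43], [290.3, 131.7])]
side0 [([361, 276, 37, 7, 146], [378.6, 279.0])]
side0 []
((447.2841796875, 252.87945556640625), (9.157512664794922, 35.43916320800781), 70.82099914550781) [ 0.554 -0.179  0.106]
((378.8861999511719, 280.86553955078125), (38.45005798339844, 8.553685188293457), 4.763641834259033) [ 0.561 -0.177  0.106]
tray [0.195 0.406 0.028]
tray [0.384 0.455 0.028]
tray [0.43  0.207 0.028]
tray [0.263 0.164 0.028]
bung [0.444 0.329 0.144] [0.448 0.332 0.144]
chute [0.389 0.324 0.077]
chute [0.593 0.334 0.077]
```

Emit:
move_arm([
  [0, 0, 0, 0, 0, 4, 0.2],
  [0, 0, 0.05, 2, -2, 4, 0.2],
  [0, 0, 0.05, 2.6, -3.5, 3, 0.2],
  [0, 0, 0.05, 2.6, -3.5, 1, 0.2],
  [0, 0, 0.05, 2.6, -3.5, 0, 0.2],
  [0, 0, 0.05, 2.6, -3.5, 0, 0.2],
  [0, 0, 0.05, 2.6, -3.5, 0, 0.2],
  [0, 0, 0.05, 2.6, -3.5, 0, 0.2],
  [0, 0, 0.05, 2.6, -3.5, 0, 0.2],
  [0, 0, 0, 2.6, -3.5, 0, 0.2],
])

```text
t: 1.15
ee_pos: [0.4655, 0.3318, 0.3496]
ee_rot: [-3.142, 0.0, 0.041]
force: [1.8, 1.2, 0.2]
width: 0.0512
```

```bash
python3 - <<'E'
from h import *
np.set_printoptions(precision=3,suppress=True)
s=snap('wrist','w1');st=sense();print(st['ee_pos'],st['ee_rot'],st['width'],st['t'],ray(s,(320,200)))
S=load('scene0')
for uv in[(313,140),(439,145),(376,110),(374,161)]:print(onz(S,uv,.23))
cv2.imwrite('pics/w1b.png',cv2.resize(s['frame'][:,:,::-1],(800,500),interpolation=cv2.INTER_CUBIC))
E
```

```text
[0.468 0.328 0.35 ] [ 3.14  -0.     0.038] 0.05127885183039396 1.2 (array([0.543, 0.335, 0.492]), array([-0.314, -0.004, -0.949]))
[0.482 0.183 0.23 ]
[ 0.69  -0.013  0.23 ]
[0.682 0.184 0.23 ]
[0.536 0.038 0.23 ]
```

View pics/w1b.png

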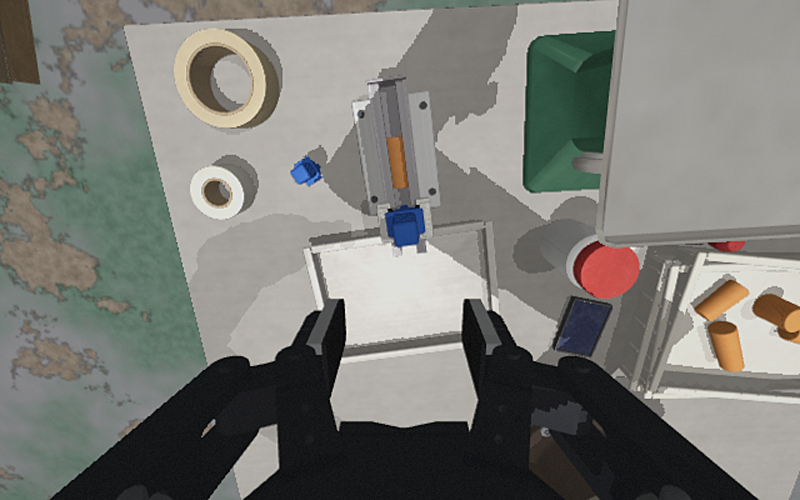

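The wrist view shows the chute running up (end wall (387,78), mouth near (408,250)), the bung at (406,227), the carrot through the slot at (397,162), the decoy at (306,172) and the scale plate right of column 600. I'll enlarge the chute for edges.

```bash
python3 - <<'E'
from h import *
np.set_printoptions(precision=3,suppress=True)
s=load('w1');f=s['frame']
h=cv2.cvtColor(f,cv2.COLOR_RGB2HSV)
m=cv2.inRange(h,(5,130,80),(20,255,255))[90:170,290:345]
p=np.argwhere(m>0)[:,::-1].astype(np.float32)+[290,90]
l=cv2.fitLine(p.astype(np.float32),cv2.DIST_L2,0,.01,.01).ravel();print('carrot',p.min(0),p.max(0),p.mean(0),l)
c=p.mean(0);
for z in(.062,.072): print(z,onz(s,c,z),onz(s,(c[0],p[:,1].min()),z),onz(s,(c[0],p[:,1].max()),z))
a,b=[onz(s,c+k*l[:2],.066) for k in(-20,20)];d=a-b if a[0]>b[0] else b-a;print('yaw carrot',np.arctan2(d[1],d[0]))
m=cv2.inRange(h,(105,120,40),(125,255,255));k,lab,stt,cc=cv2.connectedComponentsWithStats(m)
for i in range(1,k):
    if stt[i][4]>30: print(stt[i],cc[i])
c=cv2.resize(f[55:210,270:360,::-1],None,fx=3.8,fy=3.8,interpolation=cv2.INTER_CUBIC);
g=cv2.resize(f[155:205,295:355,::-1],(420,350),interpolation=cv2.INTER_CUBIC)
o=np.zeros((589,342+420,3),np.uint8);o[:,:342]=c[:589];o[:350,342:]=g;cv2.imwrite('pics/c2.png',o)
E
```

```text
carrot [309. 109.] [326. 150.] [317.731 129.457] [  0.138   0.99  317.731 129.457]
0.062 [0.51  0.341 0.062] [0.539 0.342 0.062] [0.48  0.34  0.062]
0.072 [0.511 0.341 0.072] [0.539 0.342 0.072] [0.481 0.34  0.072]
yaw carrot 0.17800204602761938
[233 125  24  24 369] [244.762 137.038]
[308 164  32  33 786] [324.   179.76]
```

View pics/c2.png

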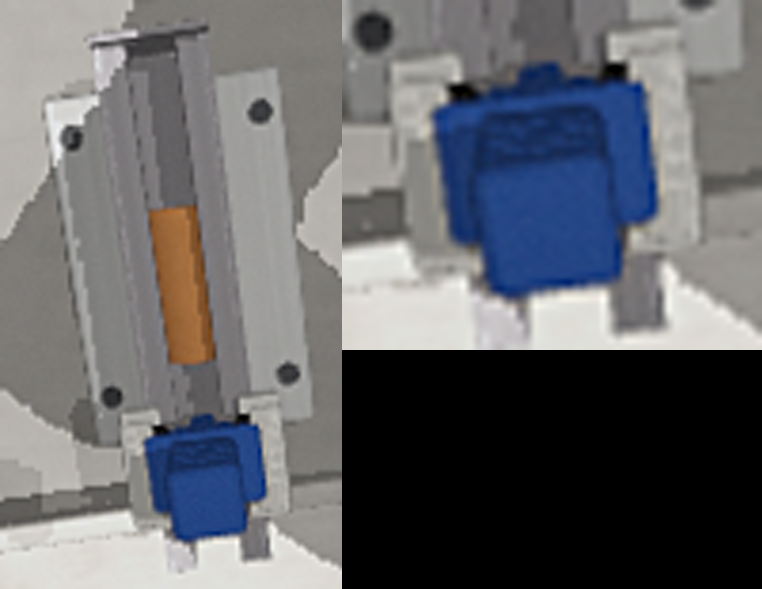

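The enlargement shows the bung's top face, flange, slot edges and end wall clearly (inset top-face corners (474,165), (608,155), (624,282), (492,295)).

```bash
python3 - <<'E'
from h import *
np.set_printoptions(precision=4,suppress=True)
s=load('w1')
A=lambda x,y:(270+x/3.8-.37,55+y/3.8-.37); B=lambda x,y:(295+(x-342)/7-.43,155+y/7-.43)
def yaw(d):return np.arctan2(d[1],d[0])
t=np.array([onz(s,B(*q),.1445) for q in[(474,165),(608,155),(624,282),(492,295)]]);print('top',t.mean(0),yaw(t[0]-t[3]),yaw(t[1]-t[2]),yaw(t[0]-t[1])-np.pi/2,np.linalg.norm(t[0]-t[1]),np.linalg.norm(t[0]-t[3]))
fl=np.array([onz(s,B(*q),.096) for q in[(435,112),(648,85),(657,215),(452,243)]]);print('flange',fl.mean(0),yaw(fl[0]-fl[3]),yaw(fl[1]-fl[2]),yaw(fl[0]-fl[1])-np.pi/2,np.linalg.norm(fl[0]-fl[1]),np.linalg.norm(fl[0]-fl[3]))
e=[onz(s,A(*q),.077) for q in[(131,55),(168,362),(178,55),(214,360)]];print('slot',e,yaw(e[0]-e[1]),yaw(e[2]-e[3]),np.linalg.norm(e[1]-e[3]))
w=[onz(s,A(*q),.09) for q in[(90,40),(209,25)]];print('wall',w,yaw(w[0]-w[1])-np.pi/2, (w[0]+w[1])/2)
print('mouth',[onz(s,A(*q),.077) for q in[(181,570),(257,560)]])
tr=[onz(s,(u/1.25,v/1.25),.028) for u,v in[(305,246),(492,222),(500,338),(322,358)]];print('tray',tr,np.mean(tr,0))
print('decoy',onz(s,(244,137),.06), 'jar', onz(s,(606/1.25,269/1.25),.121))
E
```

```text
top [0.4459 0.3293 0.1445] 0.16600098865690852 0.17420591371048075 0.11829971533444006 0.024085996887378162 0.02465894397723869
flange [0.4452 0.3293 0.096 ] 0.15286891261354352 0.126287806825459 0.17006739157863682 0.04344676918400844 0.02781250827446539
slot [array([0.5893, 0.3621, 0.077 ]), array([0.4819, 0.3456, 0.077 ]), array([0.59  , 0.3456, 0.077 ]), array([0.4834, 0.328 , 0.077 ])] 0.1527825062893292 0.16304241974253286 0.017623592252605045
wall [array([0.592 , 0.3753, 0.09  ]), array([0.5983, 0.3351, 0.09  ])] 0.15620907365211512 [0.5952 0.3552 0.09  ]
mouth [array([0.3979, 0.3376, 0.077 ]), array([0.4035, 0.307 , 0.077 ])]
tray [array([0.3897, 0.4636, 0.028 ]), array([0.434 , 0.2118, 0.028 ]), array([0.2575, 0.1791, 0.028 ]), array([0.2116, 0.4452, 0.028 ])] [0.3232 0.3249 0.028 ]
decoy [0.4943 0.4509 0.06  ] jar [0.4074 0.103  0.121 ]
```

Emit:
move_arm([
  [0, 0, 0.06, -1, 0.1, -4, 0.2],
  [0, 0, 0.059, -1.25, 0.1, -4, 0.2],
  [0, 0, 0, 0, 0, -4, 0.2],
  [0, 0, 0, 0, 0, -3, 0.2],
  [0, 0, 0, 0, 0, 0, 0.2],
  [0, 0, 0, 0, 0, 0, 0.2],
])

```text
t: 1.8
ee_pos: [0.4427, 0.3356, 0.2003]
ee_rot: [3.141, -0.0, 0.159]
force: [1.1, 0.5, 1.1]
width: 0.0512
```

```bash
python3 - <<'E'
from h import *
np.set_printoptions(precision=4,suppress=True)
S=snap('scene','s2');W=snap('wrist','w2')
for _ in range(3):
    st=sense();print(st['ee_pos'],st['ee_rot'],st['force'],st['t'])
r=lambda i:cv2.resize(i[:,:,::-1],(400,300),interpolation=cv2.INTER_CUBIC)
cv2.imwrite('pics/c3.png',np.hstack([r(S['frame'][110:200,205:325]),r(W['frame'])]))
E
```

```text
[0.4433 0.3364 0.2017] [-3.14   -0.0023  0.1585] [-0.7747  0.3278  0.3345] 1.9
[0.4433 0.3364 0.2017] [-3.14   -0.0023  0.1585] [-0.7747  0.3278  0.3345] 1.9
[0.4433 0.3364 0.2017] [-3.14   -0.0023  0.1585] [-0.7747  0.3278  0.3345] 1.9
```

View pics/c3.png

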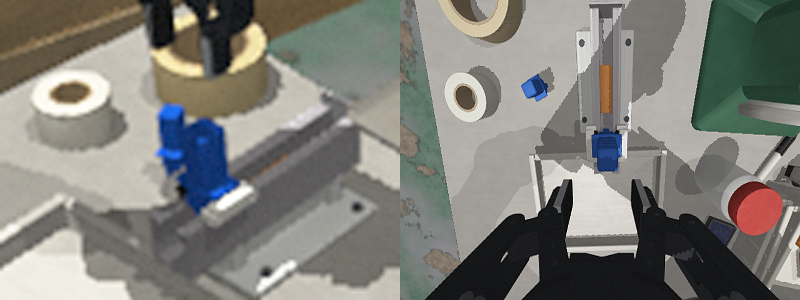

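The wrist view has the bung between the fingers' columns (605 vs 604 mid); the scene view shows the gripper above it. I'll re-measure from this view.

```bash
python3 - <<'E'
from h import *
np.set_printoptions(precision=4,suppress=True)
s=load('w2');f=s['frame'];h=cv2.cvtColor(f,cv2.COLOR_RGB2HSV)
m=cv2.inRange(h,(105,120,40),(125,255,255));k,lab,st,cc=cv2.connectedComponentsWithStats(m)
for i in range(1,k):
    if st[i][4]>30:
        print(st[i],cc[i]); 
        if cc[i][0]>280:
            x,y,w,hh=st[i][:4]
            for v in range(y,y+hh,3):
                u=np.where(lab[v]==i)[0];print(v,u.min(),u.max(),h[v,(u.min()+u.max())//2])
print(ray(s,(320,200)),proj(s,[[.4455,.330,.1445],[.4455,.330,.0945]]))
o,d=ray(s,(320,200)); st=sense();print(st['ee_pos'],o-st['ee_pos'])
E
```

```text
[194  99  43  36 961] [215.9188 117.3465]
[ 307  172   48   57 2160] [330.8106 199.5519]
172 325 333 [110 200  88]
175 325 334 [110 195  90]
178 312 349 [110 179  91]
181 307 354 [109 186 137]
184 307 354 [109 191  84]
187 307 354 [111 184  97]
190 307 354 [110 191  95]
193 307 354 [110 183 113]
196 307 353 [110 188  91]
199 308 353 [110 179 128]
202 308 353 [110 187 134]
205 308 353 [110 182 136]
208 308 353 [110 190 130]
211 316 348 [110 183 110]
214 316 348 [110 184 108]
217 316 348 [110 187 108]
220 316 348 [110 184 108]
223 316 348 [110 186 107]
226 317 347 [110 192 106]
(array([0.5195, 0.3485, 0.3437]), array([-0.3101, -0.0396, -0.9499])) [[331.5799 213.2595]
 [329.9893 193.7695]]
[0.4433 0.3364 0.2017] [0.0762 0.0121 0.142 ]
```

Emit:
move_arm([
  [0, 0, 0, 0.2, -0.4, -2, 0.2],
  [0, 0, 0, 0, 0, -2, 0.2],
  [0, 0, 0, 0, 0, 0, 0.2],
  [0, 0, 0, 0, 0, 0, 0.2],
])

```text
t: 2.3
ee_pos: [0.445, 0.3321, 0.1612]
ee_rot: [-3.141, -0.002, 0.158]
force: [0.0, -0.0, 0.1]
width: 0.0515
```

```bash
python3 - <<'E'
from h import *
np.set_printoptions(precision=4,suppress=True)
W=snap('wrist','w3');st=sense();print(st['ee_pos'],st['ee_rot'],st['t'])
o,d=ray(W,(320,200));print(o-st['ee_pos'],proj(W,[[.4455,.330,.1445],st['ee_pos']]))
cv2.imwrite('pics/c4.png',cv2.resize(W['frame'][130:330,190:470,::-1],(784,560),interpolation=cv2.INTER_CUBIC))
E
```

```text
[0.4452 0.3323 0.1616] [-3.1401 -0.0021  0.1585] 2.35
[0.0762 0.012  0.1421] [[326.3836 238.3207]
 [322.5476 251.7395]]
```

View pics/c4.png

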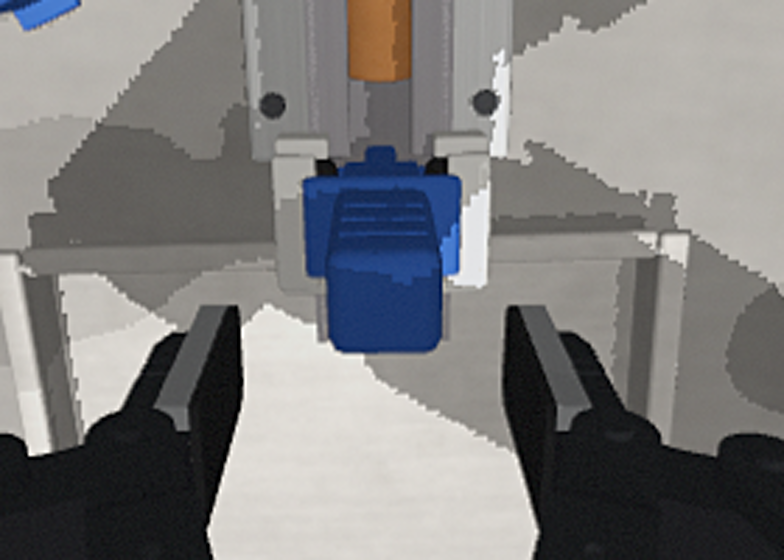

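Here the bung is centred at crop column 384, the finger midpoint at 373: about 2.3 mm to correct towards −y. Then descend and grip.

Emit:
move_arm([
  [0, 0, 0, 0.05, -0.23, -2, 0.2],
  [0, 0, 0, 0, 0, -2, 0.2],
  [0, 0, 0, 0, 0, -1.3, 0.2],
  [0, 0, 0, 0, 0, 0, 0.2],
  [0, 0, 0, 0, 0, 0, -0.4],
  [0, 0, 0, 0, 0, 0, -0.6],
  [0, 0, 0, 0, 0, 0, -0.6],
  [0, 0, 0, 0, 0, 0, -0.6],
], newtons=60)

```text
t: 3.15
ee_pos: [0.4455, 0.3299, 0.108]
ee_rot: [-3.14, -0.002, 0.159]
force: [-1.1, 0.1, 6.0]
width: 0.0252
```

Emit:
move_arm([
  [-0.0494, -0.0078, 0, -0.014, 0.087, 0.108, -0.6],
  [-0.0494, -0.0078, 0, -0.0145, 0.092, 0.103, -0.6],
  [0, 0, 0, 0, 0, 0, -0.6],
])

```text
t: 3.45
ee_pos: [0.445, 0.3325, 0.1098]
ee_rot: [3.041, -0.002, 0.16]
force: [0.6, -0.3, 6.9]
width: 0.0255
```

```bash
python3 -c "
from h import *
s=sense();print(s['force'],s['torque'],s['ee_rot'],s['width'])"
```

```text
[ 0.55408959 -0.26209376  6.89626516] [0.31714241 0.02362481 0.11514123] [ 3.04106897e+00 -1.50522052e-03  1.59909781e-01] 0.02548857945212791
```

Emit:
move_arm([
  [-0.0494, -0.0078, 0, -0.015, 0.097, 0.099, -0.6],
  [-0.0494, -0.0078, 0, -0.016, 0.102, 0.093, -0.6],
  [-0.0494, -0.0078, 0, -0.017, 0.106, 0.088, -0.6],
  [0, 0, 0, 0, 0, 0, -0.6],
])

```text
t: 3.85
ee_pos: [0.4445, 0.3363, 0.1127]
ee_rot: [2.891, -0.002, 0.161]
force: [-2.5, 1.9, 8.5]
width: 0.0257
```

```bash
python3 -c "
from h import *
s=sense();print(s['force'],s['torque'],s['ee_rot'],s['width'])
r=lambda i:cv2.resize(i[:,:,::-1],(400,300),interpolation=cv2.INTER_CUBIC)
S=snap('scene','s3');D=snap('side','d3')
cv2.imwrite('pics/c5.png',np.hstack([r(S['frame'][125:195,220:313]),r(D['frame'][100:170,250:343])]))"
```

```text
[-2.50464037  1.87378611  8.51669315] [ 1.01132828  0.73091945 -0.12239754] [ 2.89136783e+00 -1.57859214e-03  1.60759920e-01] 0.02570016804346484
```

View pics/c5.png

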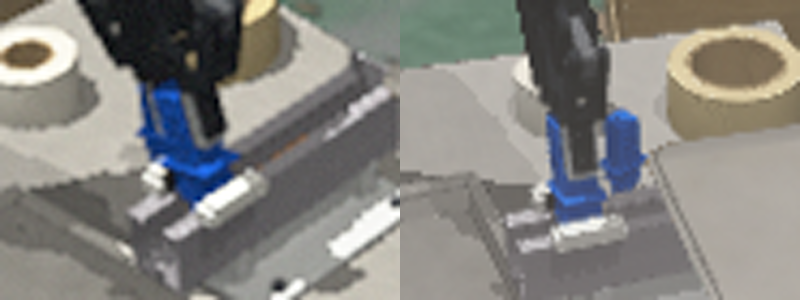

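The pictures show the bung tilted to +y and its −y flange edge raised off the collar. Now I'll relieve the downward push with a small lift.

Emit:
move_arm([
  [0, 0, 0, 0, 0, 0.1, -0.6],
  [0, 0, 0, 0, 0, 0, -0.6],
  [0, 0, 0, 0, 0, 0, -0.6],
])

```text
t: 4.25
ee_pos: [0.4445, 0.3361, 0.1129]
ee_rot: [2.895, -0.002, 0.159]
force: [-0.1, 6.7, 0.1]
width: 0.0253
```

```bash
python3 -c "
from h import *
s=sense();print(s['force'],s['torque'],s['ee_pos'],s['ee_rot'],s['width'])"
```

```text
[-0.12403428  6.66399423  0.0521295 ] [2.93408445 0.33618566 0.12501529] [0.44454964 0.3360764  0.11290854] [ 2.89533988e+00 -1.55950010e-03  1.59130812e-01] 0.025309684118591615
```

Emit:
move_arm([
  [0, 0, 0, -0.02, 0.12, 0.05, -0.6],
  [0, 0, 0, 0, 0, 0, -0.6],
  [0, 0, 0, 0, 0, 0, -0.6],
])

```text
t: 4.55
ee_pos: [0.4443, 0.3363, 0.113]
ee_rot: [2.893, -0.001, 0.159]
force: [3.2, 5.2, -4.3]
width: 0.0253
```

```bash
python3 -c "
from h import *
s=sense();print(s['force'],s['torque'],s['ee_pos'],s['ee_rot'],s['width'])"
```

```text
[ 3.18714316  5.17206521 -4.27544385] [ 3.00763193 -0.7548667   0.27214434] [0.44433888 0.33626766 0.11298712] [ 2.89347823e+00 -7.31286365e-04  1.58609552e-01] 0.02530458485681702
```

Emit:
move_arm([
  [0.0494, 0.0078, 0, 0.021, -0.133, 0.1, -0.6],
  [0.0494, 0.0078, 0, 0.021, -0.133, 0.1, -0.6],
  [0, 0, 0, 0, 0, 0, -0.6],
])

```text
t: 4.85
ee_pos: [0.4446, 0.3324, 0.1158]
ee_rot: [2.994, -0.001, 0.157]
force: [-2.7, 5.6, 0.7]
width: 0.0252
```

```bash
python3 -c "
from h import *
s=sense();print(s['force'],s['torque'],s['ee_pos'],s['ee_rot'],s['width'])"
```

```text
[-2.65203377  5.61311094  0.7402358 ] [ 2.27716456  0.86484992 -0.01812105] [0.44458201 0.33244384 0.11578536] [ 2.99439011e+00 -6.40660318e-04  1.56866418e-01] 0.025194918413785614
```

Emit:
move_arm([
  [0.0494, 0.0078, 0, 0.022, -0.14, 0.09, -0.6],
  [0.0494, 0.0078, 0, 0.023, -0.145, 0.09, -0.6],
  [0, 0, 0, 0, 0, 0, -0.6],
])

```text
t: 5.15
ee_pos: [0.4451, 0.3297, 0.1183]
ee_rot: [3.094, -0.001, 0.157]
force: [-4.3, 2.9, 8.3]
width: 0.0255
```

```bash
python3 -c "
from h import *
s=sense();print(s['force'],s['torque'],s['ee_pos'],s['ee_rot'],s['width'])"
```

```text
[-4.31622416  2.91084563  8.26211394] [ 1.35401166  1.62136525 -0.09206951] [0.4451173  0.3297055  0.11833399] [ 3.09350095e+00 -1.09982115e-03  1.57238465e-01] 0.025477692749575214
```

Emit:
move_arm([
  [0.0494, 0.0078, 0, 0.023, -0.145, 0.18, -0.6],
  [0.0494, 0.0078, 0, 0.023, -0.15, 0.17, -0.6],
  [0, 0, 0, 0, 0, 0, -0.6],
])

```text
t: 5.45
ee_pos: [0.4454, 0.3265, 0.1213]
ee_rot: [-3.091, -0.0, 0.157]
force: [-4.0, 4.2, 5.9]
width: 0.0256
```

```bash
python3 -c "
from h import *
s=sense();print(s['force'],s['torque'],s['ee_pos'],s['ee_rot'],s['width'])"
```

```text
[-4.0221767   4.24087043  5.89066849] [1.29972694 1.1692795  0.05908558] [0.44535992 0.32653125 0.12127439] [-3.09056223e+00 -3.79783988e-04  1.56740189e-01] 0.025567949219904143
```

Emit:
move_arm([
  [0.0494, 0.0078, 0, 0.015, -0.1, 0.2, -0.6],
  [0.0494, 0.0078, 0, 0.015, -0.1, 0.2, -0.6],
  [0, 0, 0, 0, 0, 0.1, -0.6],
])

```text
t: 5.75
ee_pos: [0.4449, 0.3231, 0.1248]
ee_rot: [-2.994, 0.002, 0.157]
force: [0.3, 0.0, -1.2]
width: 0.0255
```

```bash
python3 -c "
from h import *
s=sense();print(s['force'],s['torque'],s['ee_pos'],s['ee_rot'],s['width'])"
```

```text
[ 0.30160649  0.01614808 -1.205983  ] [-0.53335396 -0.1764777   0.00197303] [0.4449087  0.32308895 0.1247846 ] [-2.99397400e+00  2.45948898e-03  1.56644303e-01] 0.025457126887071482
```

Emit:
move_arm([
  [-0.0494, -0.0078, 0, -0.03, 0.2, 0.2, -0.6],
  [-0.0494, -0.0078, 0, -0.03, 0.2, 0.2, -0.6],
  [-0.0494, -0.0078, 0, -0.03, 0.2, 0.2, -0.6],
  [0, 0, 0, 0, 0, 0.4, -0.6],
  [0, 0, 0, 0, 0, 0.5, -0.6],
])

```text
t: 6.25
ee_pos: [0.4439, 0.3305, 0.1397]
ee_rot: [3.139, 0.002, 0.159]
force: [0.5, -0.2, 0.3]
width: 0.0251
```

```bash
python3 -c "
from h import *
s=sense();print(s['force'],s['torque'],s['ee_pos'],s['ee_rot'],s['width'])"
```

```text
[ 0.48989717 -0.2445842   0.2799419 ] [-0.0008152   0.01454169  0.00301058] [0.44388816 0.33053641 0.13971218] [3.13909095e+00 1.71894564e-03 1.59130008e-01] 0.02511284773713297
```

Emit:
move_arm([
  [0, 0, 0, 0, 0, 1.5, -0.6],
  [0, 0, 0, 0, 0, 2.5, -0.6],
  [0, 0, 0, -3, 0.3, 1, -0.6],
  [0, 0, 0, -4.5, 0.4, 0, -0.6],
  [0, 0, 0, -4.5, 0.5, 0, -0.6],
  [0, 0, 0, -3.5, 0.5, -2, -0.6],
  [0, 0, 0, -1, 0, -4, -0.6],
  [0, 0, 0, 0, 0, -4, -0.6],
  [0, 0, 0, 0, 0, -1.5, -0.6],
  [0, 0, 0, 0, 0, 0, -0.6],
])

```text
t: 7.25
ee_pos: [0.2791, 0.3457, 0.0737]
ee_rot: [3.137, 0.002, 0.158]
force: [0.6, 0.4, -0.7]
width: 0.0254
```

```bash
python3 -c "
from h import *
s=sense();print(s['force'],s['torque'],s['ee_pos'],s['ee_rot'],s['width'])"
```

```text
[ 0.55567894  0.426649   -0.70632011] [ 0.02984341 -0.02728677  0.04086175] [0.27909541 0.34570711 0.07365098] [3.13727176e+00 2.06596773e-03 1.57655001e-01] 0.02542955076993863
```

Lower slowly to contact.

Emit:
move_arm([
  [0, 0, 0, 0, 0, -0.5, -0.6],
  [0, 0, 0, 0, 0, -0.35, -0.6],
  [0, 0, 0, 0, 0, -0.15, -0.6],
  [0, 0, 0, 0, 0, 0, -0.6],
])

```text
t: 7.65
ee_pos: [0.2798, 0.3479, 0.0658]
ee_rot: [-3.141, -0.0, 0.158]
force: [-0.2, 0.2, -0.1]
width: 0.0253
```

Emit:
move_arm([
  [0, 0, 0, 0, 0, -0.2, -0.6],
  [0, 0, 0, 0, 0, 0, -0.6],
  [0, 0, 0, 0, 0, 0, -0.3],
  [0, 0, 0, 0, 0, 0, -0.1],
  [0, 0, 0, 0, 0, 0, 0.2],
  [0, 0, 0, 0, 0, 0, 0.2],
  [0, 0, 0, 0, 0, 3, 0.2],
  [0, 0, 0, 0, 0, 5, 0.2],
  [0, 0, 0, 0, 0, 5, 0.2],
  [0, 0, 0, 0, 0, 0, 0.2],
])

```text
t: 8.65
ee_pos: [0.2813, 0.3512, 0.2]
ee_rot: [-3.132, -0.006, 0.159]
force: [-0.1, 0.5, -1.5]
width: 0.0515
```

```bash
python3 -c "
from h import *
s=sense();print(s['force'],s['ee_pos'],s['width'])
W=snap('wrist','w4');S=snap('scene','s4')
r=lambda i:cv2.resize(i[:,:,::-1],(400,300),interpolation=cv2.INTER_CUBIC)
cv2.imwrite('pics/c6.png',np.hstack([r(W['frame']),r(S['frame'][125:265,150:337])]))"
```

```text
[-0.09849015  0.46938541 -1.51501225] [0.28125001 0.35120693 0.20004429] 0.05146931787632447
```

View pics/c6.png

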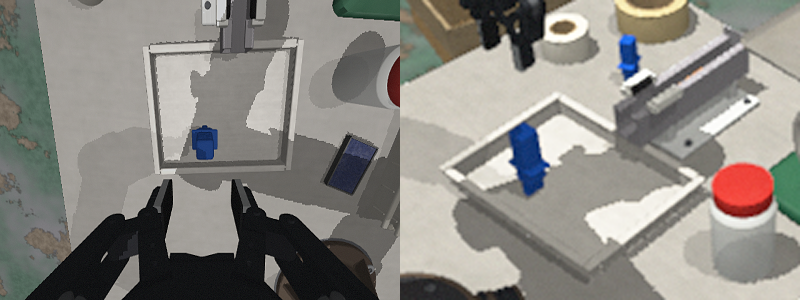

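The bung stands upright in the tray at its far-left part (scene (527,160) of the picture), clear of the carrot's path; the collar looks seated. Next the pick's pose.

```bash
python3 - <<'E'
from h import *
np.set_printoptions(precision=3,suppress=True)
for f in('scene0','side0'):
    s=load(f);h=cv2.cvtColor(s['frame'],cv2.COLOR_RGB2HSV);m=cv2.inRange(h,(5,120,70),(20,255,255))
    k,l,st,c=cv2.connectedComponentsWithStats(m)
    for i in range(1,k):
        if st[i][4]>100 and c[i][0]>350 and c[i][1]<300:
            p=np.argwhere(l==i)[:,::-1].astype(np.float32);q=cv2.fitLine(p,cv2.DIST_L2,0,.01,.01).ravel();d=q[:2];cc=p.mean(0);t=(p-cc)@d
            a,b=[onz(s,cc+d*x,.106) for x in(t.min(),t.max())];v=b-a;print(f,cc,a,b,(a+b)/2,np.linalg.norm(v),np.arctan2(v[1],v[0]))
S,D=load('scene0'),load('side0')
print('bend',onz(S,(489,239),.106),onz(D,(431,287),.106),'tip',onz(S,(483.5,262),.021),onz(D,(427,310),.021))
E
```

```text
scene0 [447.321 252.648] [ 0.513 -0.167  0.106] [ 0.595 -0.19   0.106] [ 0.554 -0.178  0.106] 0.08564379957186644 -0.2780302537501287
side0 [378.862 281.069] [ 0.524 -0.167  0.106] [ 0.599 -0.189  0.106] [ 0.561 -0.178  0.106] 0.07818534585258084 -0.27627705374123623
bend [ 0.654 -0.21   0.106] [ 0.661 -0.21   0.106] tip [ 0.666 -0.208  0.021] [ 0.668 -0.208  0.021]
```

Emit:
move_arm([
  [0, 0, 0, 0, 0, 5, 0.2],
  [0, 0, 0, 0, 0, 5, 0.2],
  [0, 0, -0.05, 1.5, -2.5, 4, 0],
  [0, 0, -0.05, 2.3, -4, 2, 0],
  [0, 0, -0.05, 2.3, -4, 0, 0],
  [0, 0, -0.05, 2.3, -4, 0, 0],
  [0, 0, -0.05, 2.3, -4, 0, 0],
  [0, 0, -0.05, 2.3, -4, 0, 0],
  [0, 0, -0.05, 2.3, -4, 0, 0],
  [0, 0, -0.05, 2.3, -4, 0, 0],
])

```text
t: 9.75
ee_pos: [0.4556, 0.041, 0.3518]
ee_rot: [3.14, 0.002, -0.244]
force: [0.2, 0.8, 0.5]
width: 0.0428
```

Emit:
move_arm([
  [0, 0, -0.04, 2.3, -4, 0, 0],
  [0, 0, 0, 2.3, -4, 0, 0],
  [0, 0, 0, 2.3, -4, 0, 0],
  [0, 0, 0, 2.3, -4, 0, 0],
  [0, 0, 0, 2.3, -4, 0, 0],
  [0, 0, 0, 0.7, -3.1, -3, 0],
  [0, 0, 0, 0, 0, -3, 0],
  [0, 0, 0, 0, 0, 0, 0],
  [0, 0, 0, 0, 0, 0, 0],
])

```text
t: 10.65
ee_pos: [0.5771, -0.1881, 0.2924]
ee_rot: [3.14, 0.003, -0.282]
force: [-0.2, 0.5, 0.5]
width: 0.0426
```

```bash
python3 - <<'E'
from h import *
np.set_printoptions(precision=4,suppress=True)
st=sense();print(st['ee_pos'],st['ee_rot'],st['width'],st['t'])
s=snap('wrist','w5');h=cv2.cvtColor(s['frame'],cv2.COLOR_RGB2HSV);m=cv2.inRange(h,(5,120,70),(20,255,255))
k,l,t,c=cv2.connectedComponentsWithStats(m)
for i in range(1,k):
    if t[i][4]>150:
        p=np.argwhere(l==i)[:,::-1].astype(np.float32);r=cv2.minAreaRect(p);B=np.array([onz(s,q,.113) for q in cv2.boxPoints(r)]);print(t[i],c[i],r,B.mean(0),onz(s,c[i],.113))
        for a,b in((0,1),(1,2)): v=B[b]-B[a];print(np.linalg.norm(v),np.arctan2(v[1],v[0]))
cv2.imwrite('pics/c7.png',s['frame'][100:330,190:450,::-1])
E
```

```text
[ 0.5771 -0.1881  0.2924] [ 3.1404  0.0027 -0.2817] 0.042633243762664565 10.65
[312 159  14  64 840] [318.4143 190.6702] ((318.5, 190.5), (63.0, 13.0), 90.0) [ 0.5602 -0.178   0.113 ] [ 0.5614 -0.1782  0.113 ]
0.014802440104892223 -1.852157275929093
0.07754411643089636 2.8629640757948263
[304 295  28  38 576] [317.4253 313.1024] ((317.6999816894531, 313.6000061035156), (16.099689483642578, 38.9075813293457), 26.56505012512207) [ 0.393  -0.1275  0.113 ] [ 0.3944 -0.1278  0.113 ]
0.061946357204821945 -0.6861356583816202
0.02239855492569079 -2.3854480414669084
[355 294  21  36 490] [364.0367 312.3898] ((364.20001220703125, 312.10003662109375), (35.73373031616211, 17.39252471923828), 71.56504821777344) [ 0.3776 -0.1895  0.113 ] [ 0.3779 -0.1892  0.113 ]
0.023350997390454487 -1.472643257221311
0.058377441405932304 -3.103576367478901
[326 324  25  18 266] [335.812  333.0714] ((336.7926940917969, 331.3658142089844), (15.574996948242188, 23.886316299438477), 77.90524291992188) [ 0.3572 -0.145   0.113 ] [ 0.3548 -0.143   0.113 ]
0.03331083864505408 -1.5954380760597393
0.026707739035444936 3.0591433175710137
```

Emit:
move_arm([
  [0, 0, 0, -1.7, 1, -4, 0],
  [0, 0, 0, 0, 0, -4.5, 0],
  [0, 0, 0, 0, 0, -4.5, 0],
  [0, 0, 0, 0, 0, 0, 0],
  [0, 0, 0, 0, 0, 0, 0],
])

```text
t: 11.2
ee_pos: [0.5617, -0.1778, 0.1654]
ee_rot: [3.141, -0.002, -0.28]
force: [0.4, 1.0, 0.6]
width: 0.0428
```

```bash
python3 - <<'E'
from h import *
np.set_printoptions(precision=4,suppress=True)
st=sense();print(st['ee_pos'],st['ee_rot'],st['width'],st['t'])
s=snap('wrist','w6');h=cv2.cvtColor(s['frame'],cv2.COLOR_RGB2HSV);m=cv2.inRange(h,(5,120,70),(20,255,255))
k,l,t,c=cv2.connectedComponentsWithStats(m);i=1+np.argmax(t[1:,4]);print(t[i],c[i],onz(s,c[i],.113))
cv2.imwrite('pics/c8.png',cv2.resize(s['frame'][130:380,170:480,::-1],(775,600),interpolation=cv2.INTER_CUBIC))
E
```

```text
[ 0.5617 -0.1778  0.1654] [ 3.141  -0.0016 -0.2801] 0.042785633982760606 11.2
[ 313  166   22  101 2088] [323.6102 215.3602] [ 0.5628 -0.1785  0.113 ]
```

View pics/c8.png

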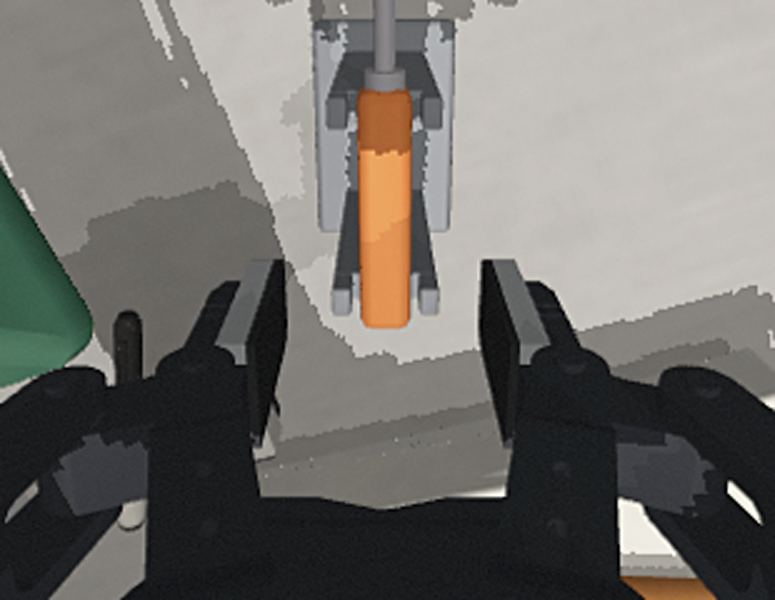

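Handle centred between the fingers (column 385 vs 383), notches between the posts clear. Descend and grip.

Emit:
move_arm([
  [0, 0, 0, 0, 0, -4, 0],
  [0, 0, 0, 0, 0, -3, 0],
  [0, 0, 0, 0, 0, -1.1, 0],
  [0, 0, 0, 0, 0, 0, 0],
  [0, 0, 0, 0, 0, 0, -0.4],
  [0, 0, 0, 0, 0, 0, -0.8],
  [0, 0, 0, 0, 0, 0, -0.8],
  [0, 0, 0, 0, 0, 0, -0.8],
], newtons=60)

```text
t: 12.05
ee_pos: [0.5622, -0.1782, 0.0847]
ee_rot: [-3.141, -0.004, -0.281]
force: [-0.2, 0.7, 7.5]
width: 0.0152
```

```bash
python3 -c "
from h import *
s=sense();print(s['force'],s['torque'],s['ee_pos'],s['ee_rot'],s['width'])"
```

```text
[-0.19205033  0.68299831  7.53654321] [ 0.38606435  0.1972034  -0.00203753] [ 0.56219987 -0.17817524  0.08467204] [-3.14099922 -0.00401183 -0.28115132] 0.015212406598404348
```

Emit:
move_arm([
  [0, 0, 0, 0, 0, 0.5, -0.8],
  [0, 0, 0, 0, 0, 1.5, -0.8],
  [0, 0, 0, 0, 0, 3, -0.8],
  [0, 0, 0, 0, 0, 4, -0.8],
  [0, 0, 0, 0, 0, 4, -0.8],
  [0, 0, 0, 0, 0, 4, -0.8],
  [0, 0, 0, 0, 0, 4, -0.8],
  [0, 0, 0, 0, 0, 4, -0.8],
  [0, 0, 0, 0, 0, 2, -0.8],
  [0, 0, 0, 0, 0, 0, -0.8],
])

```text
t: 13.05
ee_pos: [0.5614, -0.1784, 0.357]
ee_rot: [-3.14, -0.007, -0.282]
force: [-0.4, -0.1, -1.1]
width: 0.0151
```

Emit:
move_arm([
  [0, 0, 0.03, -0.6, 3, 0, -0.8],
  [0, 0, 0.04, -0.8, 4, 0, -0.8],
  [0, 0, 0.04, -0.8, 4, 0, -0.8],
  [0, 0, 0.04, -0.8, 4, 0, -0.8],
  [0, 0, 0.04, -0.8, 4, 0, -0.8],
  [0, 0, 0.04, -0.8, 4, 0, -0.8],
  [0, 0, 0.04, -0.8, 4, 0, -0.8],
  [0, 0, 0.04, -0.8, 4, 0, -0.8],
  [0, 0, 0.04, -0.8, 4, 0, -0.8],
  [0, 0, 0.04, -0.8, 4, 0, -0.8],
])

```text
t: 14.05
ee_pos: [0.4813, 0.2132, 0.3519]
ee_rot: [3.142, 0.001, 0.11]
force: [1.0, -0.2, -0.3]
width: 0.0153
```

Emit:
move_arm([
  [0, 0, 0.04, -0.85, 4, 0, -0.8],
  [0, 0, 0.01, -0.8, 4, 0, -0.8],
  [0, 0, 0, -1, 4.1, 0, -0.8],
  [0, 0, 0, 0, 0, -4, -0.8],
  [0, 0, 0, 0, 0, -4, -0.8],
  [0, 0, 0, 0, 0, -4, -0.8],
  [0, 0, 0, 0, 0, -3, -0.8],
  [0, 0, 0, 0, 0, 0, -0.8],
  [0, 0, 0, 0, 0, 0, -0.8],
])

```text
t: 14.95
ee_pos: [0.4561, 0.3328, 0.2027]
ee_rot: [3.141, 0.0, 0.158]
force: [0.7, 0.1, 0.5]
width: 0.0151
```

```bash
python3 - <<'E'
from h import *
np.set_printoptions(precision=4,suppress=True)
st=sense();print(st['ee_pos'],st['ee_rot'],st['width'],st['t'],st['force'])
s=snap('wrist','w7')
h=cv2.cvtColor(s['frame'],cv2.COLOR_RGB2HSV);m=cv2.inRange(h,(5,120,70),(20,255,255))
k,l,t,c=cv2.connectedComponentsWithStats(m)
for i in range(1,k):
    if t[i][4]>60: print(t[i],c[i],onz(s,c[i],.066))
cv2.imwrite('pics/c9.png',cv2.resize(s['frame'][0:400,150:490,::-1],(510,600),interpolation=cv2.INTER_CUBIC))
E
```

```text
[0.4561 0.3328 0.2027] [3.1405 0.0003 0.1585] 0.01509345119775242 14.95 [0.7477 0.0833 0.503 ]
[313 101   3  60 120] [314.4167 126.3417] [0.5134 0.35   0.066 ]
[330 100   3  62 184] [331.     130.8315] [0.5118 0.3336 0.066 ]
[ 305  200   36  142 4431] [322.7339 270.9562] [0.3588 0.3171 0.066 ]
[624 313  16  76 668] [634.5838 346.6332] [ 0.3139 -0.0807  0.066 ]
```

View pics/c9.png

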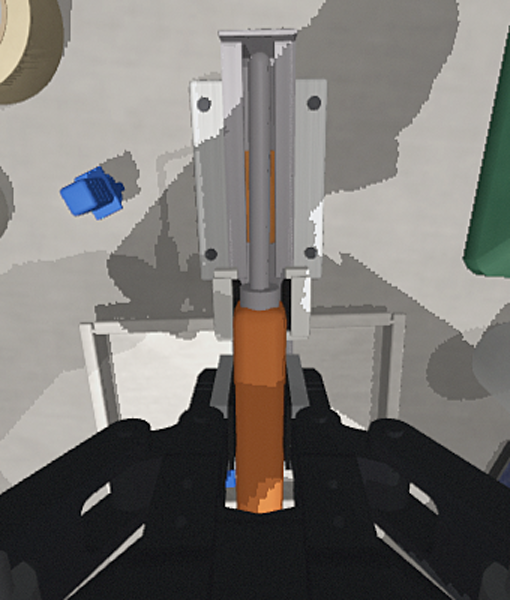

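Shank at column 260 over the slot centre (carrot strips at 247 and 272, mid 259.5). Lowering the hook behind the carrot.

Emit:
move_arm([
  [0, 0, 0, 0, 0, -3, -0.8],
  [0, 0, 0, 0, 0, -2, -0.8],
  [0, 0, 0, 0, 0, -1.5, -0.8],
  [0, 0, 0, 0, 0, -1.5, -0.8],
  [0, 0, 0, 0, 0, -1, -0.8],
  [0, 0, 0, 0, 0, -0.7, -0.8],
  [0, 0, 0, 0, 0, 0, -0.8],
])

```text
t: 15.7
ee_pos: [0.4561, 0.333, 0.1054]
ee_rot: [-3.142, -0.0, 0.158]
force: [-0.1, -0.6, -1.6]
width: 0.0151
```

```bash
python3 -c "
from h import *
s=sense();print(s['force'],s['torque'],s['ee_pos'],s['ee_rot'],s['width'])"
```

```text
[-0.05655594 -0.56526996 -1.645925  ] [-0.02138522 -0.00046469  0.01369775] [0.45609167 0.33303753 0.10535952] [-3.14156531e+00 -4.70680824e-05  1.58146404e-01] 0.015051161606560972
```

Emit:
move_arm([
  [0, 0, 0, -0.99, -0.155, 0, -0.8],
  [0, 0, 0, -0.99, -0.155, 0, -0.8],
  [0, 0, 0, -0.99, -0.155, 0, -0.8],
  [0, 0, 0, -0.99, -0.155, 0, -0.8],
  [0, 0, 0, -0.99, -0.155, 0, -0.8],
  [0, 0, 0, -0.99, -0.155, 0, -0.8],
])

```text
t: 16.3
ee_pos: [0.3957, 0.3236, 0.1055]
ee_rot: [-3.141, -0.0, 0.159]
force: [-0.2, -0.4, -0.2]
width: 0.015
```

```bash
python3 -c "
from h import *
s=sense();print(s['force'],s['torque'],s['ee_pos'],s['ee_rot'],s['width'])
s=snap('wrist','w8');h=cv2.cvtColor(s['frame'],cv2.COLOR_RGB2HSV);m=cv2.inRange(h,(5,120,70),(20,255,255))
k,l,t,c=cv2.connectedComponentsWithStats(m)
for i in range(1,k):
    if t[i][4]>30: print(t[i],c[i],onz(s,c[i],.064))
"
```

```text
[-0.21913612 -0.40081003 -0.16010707] [ 0.01297825 -0.10016983 -0.05589051] [0.39566156 0.32361679 0.105466  ] [-3.14126472e+00 -2.81822723e-04  1.58543097e-01] 0.015003326462355162
[ 330   71   18   97 1305] [336.81226054 124.67739464] [0.46277886 0.32556028 0.064     ]
[310  73   6  93 467] [312.88008565 114.56316916] [0.46643594 0.34129636 0.064     ]
[ 305  201   36  141 4430] [322.7        270.88668172] [0.35776788 0.31767743 0.064     ]
```

Emit:
move_arm([
  [0, 0, 0, -0.99, -0.155, 0, -0.8],
  [0, 0, 0, -0.99, -0.155, 0, -0.8],
  [0, 0, 0, -0.99, -0.155, 0, -0.8],
  [0, 0, 0, -0.99, -0.155, 0, -0.8],
  [0, 0, 0, -0.99, -0.155, 0, -0.8],
  [0, 0, 0, -0.5, -0.078, 0, -0.8],
  [0, 0, 0, -0.5, -0.078, 0, -0.8],
  [0, 0, 0, -0.5, -0.078, 0, -0.8],
  [0, 0, 0, -0.5, -0.078, 0, -0.8],
  [0, 0, 0, 0, 0, 0, -0.8],
])

```text
t: 17.35
ee_pos: [0.3266, 0.3126, 0.1052]
ee_rot: [3.142, 0.0, 0.158]
force: [0.8, 0.0, -1.0]
width: 0.015
```

```bash
python3 -c "
from h import *
s=sense();print(s['force'],s['torque'],s['ee_pos'],s['ee_rot'],s['width'])
for n in('wrist','scene','side'):
  s=snap(n,n+'9');h=cv2.cvtColor(s['frame'],cv2.COLOR_RGB2HSV);m=cv2.inRange(h,(5,120,70),(20,255,255))
  k,l,t,c=cv2.connectedComponentsWithStats(m)
  for i in range(1,k):
    if t[i][4]>15: print(n,t[i],c[i],onz(s,c[i],.05),onz(s,c[i],.018))
"
```

```text
[ 0.79044647  0.02948455 -1.03691153] [ 0.00576243 -0.04224094  0.02515928] [0.32661966 0.31261163 0.10522297] [3.14152866e+00 1.78844590e-04 1.58371617e-01] 0.014995658537622001
wrist [ 330   79   28   93 1842] [340.57763301 131.40228013] [0.38903311 0.31044066 0.05      ] [0.38673755 0.30807426 0.018     ]
wrist [310  84   6  46 159] [313.58490566 104.73584906] [0.40318221 0.33110942 0.05      ] [0.40317898 0.33209162 0.018     ]
wrist [ 305  201   36  141 4428] [322.72560976 270.9631888 ] [0.28005052 0.30523829 0.05      ] [0.2600984  0.30202904 0.018     ]
scene [239  20   9   7  16] [243.4375  23.125 ] [0.92916921 1.20064545 0.05      ] [0.96764427 1.26632783 0.018     ]
scene [311  54  14   7  26] [317.88461538  56.88461538] [0.97577084 0.77688992 0.05      ] [1.01596731 0.82691931 0.018     ]
scene [320  90   8   7  21] [324.76190476  93.23809524] [0.83157807 0.563217   0.05      ] [0.86644824 0.60535358 0.018     ]
scene [300 103  11  11  39] [304.15384615 108.02564103] [0.72440428 0.53506354 0.05      ] [0.75531559 0.57616018 0.018     ]
scene [215 173  14  15 121] [222.0165
[... 939 characters left out ...]
322793 0.05      ] [0.30084724 0.45798295 0.018     ]
side [263 156  15  19 138] [271.0942029 165.9057971] [0.38725135 0.30481093 0.05      ] [0.38963347 0.34540012 0.018     ]
side [257 277  28  20 299] [270.70234114 286.72575251] [ 0.34396009 -0.11196834  0.05      ] [ 0.34467878 -0.08739351  0.018     ]
side [221 288  36  28 472] [238.74788136 301.58686441] [ 0.27443942 -0.13894524  0.05      ] [ 0.27248684 -0.11540697  0.018     ]
side [261 304  17  25 349] [268.40974212 315.9226361 ] [ 0.3319594  -0.18435363  0.05      ] [ 0.33221697 -0.16256014  0.018     ]
side [243 332  18  33 386] [251.66062176 347.36528497] [ 0.29336419 -0.24942929  0.05      ] [ 0.29213878 -0.23013627  0.018     ]
```

Emit:
move_arm([
  [0, 0, 0, -0.5, -0.078, 0, -0.8],
  [0, 0, 0, -0.5, -0.078, 0, -0.8],
  [0, 0, 0, -0.5, -0.078, 0, -0.8],
  [0, 0, 0, -0.5, -0.078, 0, -0.8],
  [0, 0, 0, -0.5, -0.078, 0, -0.8],
  [0, 0, 0, -0.5, -0.078, 0, -0.8],
  [0, 0, 0, 0, 0, 0, -0.8],
  [0, 0, 0, 0, 0, 0, -0.8],
])

```text
t: 18.3
ee_pos: [0.297, 0.3083, 0.1054]
ee_rot: [-3.141, -0.0, 0.159]
force: [-0.9, 0.8, -0.5]
width: 0.0146
```

```bash
cat > c.py <<'E'
from h import *
import sys
np.set_printoptions(precision=3,suppress=True)
s=sense();print(s['force'],s['torque'],s['ee_pos'],s['ee_rot'],s['width'],s['t'])
R=[]
for n in('wrist','scene','side'):
  s=snap(n,n+sys.argv[1]);h=cv2.cvtColor(s['frame'],cv2.COLOR_RGB2HSV);m=cv2.inRange(h,(5,120,70),(20,255,255))
  k,l,t,c=cv2.connectedComponentsWithStats(m)
  for i in range(1,k):
    p=onz(s,c[i],.03)
    if t[i][4]>25 and .2<p[0]<.45 and .18<p[1]<.48: print(n,t[i],c[i],p)
E
python3 c.py a
```

```text
[-0.857  0.821 -0.474] [-0.012  0.009  0.032] [0.297 0.308 0.105] [-3.141 -0.     0.159] 0.014592735793696928 18.3
wrist [ 331   89   44   46 1580] [352.577 111.387] [0.374 0.299 0.03 ]
wrist [ 305  201   36  141 4431] [322.732 270.976] [0.238 0.299 0.03 ]
scene [205 179  15  15 125] [211.992 186.728] [0.317 0.41  0.03 ]
scene [246 187  11  24 206] [251.078 198.019] [0.372 0.306 0.03 ]
side [243 141   8   9  51] [246.49 145.02] [0.326 0.443 0.03 ]
side [221 144  13   9  89] [226.966 148.169] [0.267 0.436 0.03 ]
side [260 162  11  21 168] [265.256 171.375] [0.37  0.308 0.03 ]
```

Emit:
move_arm([
  [0, 0, 0, -0.5, -0.078, 0, -0.8],
  [0, 0, 0, -0.5, -0.078, 0, -0.8],
  [0, 0, 0, -0.5, -0.078, 0, -0.8],
  [0, 0, 0, -0.5, -0.078, 0, -0.8],
  [0, 0, 0, 0, 0, 0, -0.8],
  [0, 0, 0, 0, 0, 0, -0.8],
])

```text
t: 19.05
ee_pos: [0.2769, 0.3051, 0.1054]
ee_rot: [-3.141, -0.0, 0.159]
force: [0.1, -0.3, -0.4]
width: 0.0149
```

```bash
python3 c.py b; python3 -c "
from h import *
r=lambda i:cv2.resize(i[:,:,::-1],(400,300),interpolation=cv2.INTER_CUBIC)
cv2.imwrite('pics/c10.png',np.vstack([np.hstack([r(load('sceneb')['frame'][140:245,165:305]),r(load('sideb')['frame'][115:220,195:335])]),np.hstack([r(load('wristb')['frame'][40:340,120:520]),r(load('sceneb')['frame'])])]))"
```

```text
[ 0.125 -0.284 -0.408] [-0.052  0.032  0.025] [0.277 0.305 0.105] [-3.141 -0.     0.159] 0.014946559026939185 19.05
wrist [ 334   63   46   47 1710] [356.815  86.023] [0.371 0.296 0.03 ]
wrist [ 305  201   36  141 4430] [322.714 270.991] [0.218 0.296 0.03 ]
scene [198 183  15  15 129] [205.295 190.783] [0.295 0.407 0.03 ]
scene [245 188  12  23 206] [250.888 198.515] [0.37  0.305 0.03 ]
side [235 143   8   8  50] [238.78 146.52] [0.302 0.439 0.03 ]
side [213 146  14   9  91] [219.363 149.67 ] [0.245 0.432 0.03 ]
side [261 162  10  21 172] [265.988 171.512] [0.372 0.307 0.03 ]
```

View pics/c10.png

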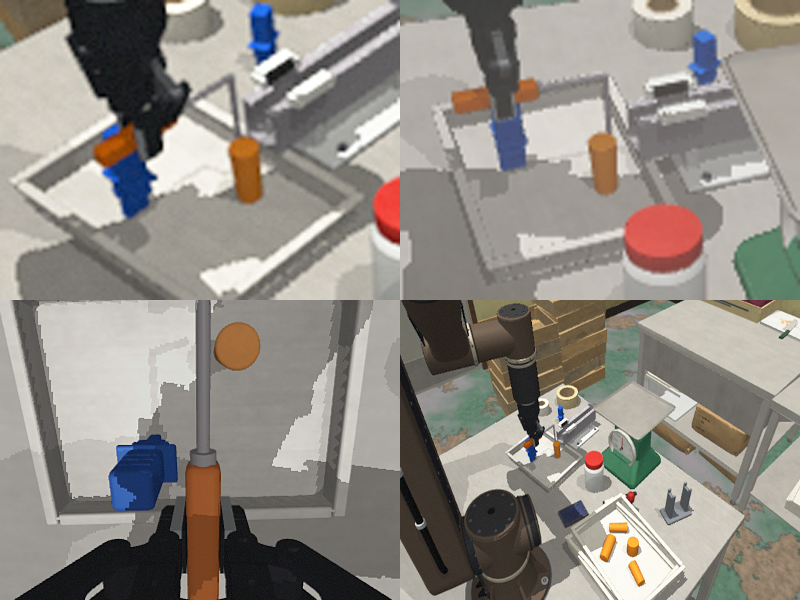

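The pictures show the carrot standing on end in the tray at (245,170), bung standing at left, pick hook beside the carrot and chute clear; the stand is at lower right. I'll lift the hook straight up and carry the pick home (back +28.34, −48.3 cm, −0.44 rad).

Emit:
move_arm([
  [0, 0, 0, 0, 0, 1, -0.8],
  [0, 0, 0, 0, 0, 2, -0.8],
  [0, 0, 0, 0, 0, 3, -0.8],
  [0, 0, 0, 0, 0, 4, -0.8],
  [0, 0, 0, 0, 0, 4, -0.8],
  [0, 0, 0, 0, 0, 4, -0.8],
  [0, 0, 0, 0, 0, 4, -0.8],
  [0, 0, 0, 0, 0, 2.7, -0.8],
  [0, 0, -0.02, 1.34, -2.3, 0, -0.8],
  [0, 0, -0.03, 2, -3.5, 0, -0.8],
])

```text
t: 20.2
ee_pos: [0.3105, 0.2473, 0.3537]
ee_rot: [-3.14, -0.001, 0.11]
force: [0.2, 0.3, -1.0]
width: 0.015
```

Emit:
move_arm([
  [0, 0, -0.04, 2.3, -4, 0, -0.8],
  [0, 0, -0.04, 2.3, -4, 0, -0.8],
  [0, 0, -0.04, 2.3, -4, 0, -0.8],
  [0, 0, -0.04, 2.3, -4, 0, -0.8],
  [0, 0, -0.04, 2.3, -4, 0, -0.8],
  [0, 0, -0.04, 2.3, -4, 0, -0.8],
  [0, 0, -0.04, 2.3, -4, 0, -0.8],
  [0, 0, -0.04, 2.3, -4, 0, -0.8],
  [0, 0, -0.04, 2.3, -4, 0, -0.8],
  [0, 0, -0.03, 2.3, -4, 0, -0.8],
])

```text
t: 21.2
ee_pos: [0.5409, -0.1553, 0.353]
ee_rot: [-3.142, -0.0, -0.284]
force: [1.2, 1.9, -0.9]
width: 0.0153
```

Emit:
move_arm([
  [0, 0, 0, 2, -2.5, 0, -0.8],
  [0, 0, 0, 0, 0, -4, -0.8],
  [0, 0, 0, 0, 0, -4, -0.8],
  [0, 0, 0, 0, 0, -4, -0.8],
  [0, 0, 0, 0, 0, -4, -0.8],
  [0, 0, 0, 0, 0, -4, -0.8],
  [0, 0, 0, 0, 0, 0, -0.8],
  [0, 0, 0, 0, 0, 0, -0.8],
])

```text
t: 22.0
ee_pos: [0.5608, -0.1784, 0.1533]
ee_rot: [3.141, 0.001, -0.281]
force: [1.0, 0.1, 0.7]
width: 0.015
```

```bash
python3 - <<'E'
from h import *
np.set_printoptions(precision=4,suppress=True)
st=sense();print(st['ee_pos'],st['ee_rot'],st['width'],st['t'],st['force'])
# pick handle vs stand: orange in scene and wrist
for n in('scene','side'):
    s=snap(n,n+'p');h=cv2.cvtColor(s['frame'],cv2.COLOR_RGB2HSV);m=cv2.inRange(h,(5,120,70),(20,255,255))
    k,l,t,c=cv2.connectedComponentsWithStats(m)
    for i in range(1,k):
        if t[i][4]>25 and c[i][0]>350 and c[i][1]<300: print(n,t[i],c[i],onz(s,c[i],.175))
E
```

```text
[ 0.5608 -0.1784  0.1533] [ 3.1406  0.0005 -0.2815] 0.015043908951816305 22.0 [0.9731 0.1496 0.7236]
scene [435 225  20  15 193] [444.2021 232.3523] [ 0.5348 -0.1724  0.175 ]
side [362 253  18  11 175] [370.1943 257.8971] [ 0.5386 -0.1715  0.175 ]
side [394 256   9  10  75] [398.4133 260.76  ] [ 0.5908 -0.1876  0.175 ]
```

Emit:
move_arm([
  [0, 0, 0, 0, 0, -3, -0.8],
  [0, 0, 0, 0, 0, -2, -0.8],
  [0, 0, 0, 0, 0, -1, -0.8],
  [0, 0, 0, 0, 0, -0.7, -0.8],
  [0, 0, 0, 0, 0, 0, -0.8],
  [0, 0, 0, 0, 0, 0, -0.8],
])

```text
t: 22.7
ee_pos: [0.5613, -0.1781, 0.0864]
ee_rot: [-3.141, -0.002, -0.282]
force: [0.7, 0.5, -0.4]
width: 0.0148
```

```bash
python3 -c "
from h import *
s=sense();print(s['force'],s['torque'],s['ee_pos'],s['ee_rot'],s['width'])"
```

```text
[ 0.73205482  0.51572701 -0.40648822] [-0.00866868  0.02763072 -0.03172299] [ 0.56134587 -0.17811532  0.08644762] [-3.14139159e+00 -1.70535398e-03 -2.81513670e-01] 0.014830320420513517
```

Down the last bit, release slowly, and rise.

Emit:
move_arm([
  [0, 0, 0, 0, 0, -0.2, -0.8],
  [0, 0, 0, 0, 0, -0.1, -0.8],
  [0, 0, 0, 0, 0, 0, -0.8],
  [0, 0, 0, 0, 0, 0, -0.5],
  [0, 0, 0, 0, 0, 0, -0.3],
  [0, 0, 0, 0, 0, 0, 0],
  [0, 0, 0, 0, 0, 0, 0],
  [0, 0, 0, 0, 0, 1, 0],
  [0, 0, 0, 0, 0, 3, 0],
  [0, 0, 0, 0, 0, 5, 0],
])

```text
t: 23.7
ee_pos: [0.5585, -0.1778, 0.1708]
ee_rot: [3.14, 0.006, -0.282]
force: [1.9, 0.9, -0.5]
width: 0.0427
```

Emit:
move_arm([
  [0, 0, 0, 0, 0, 4, 0],
  [0, 0, 0, 0, 0, 4, 0],
  [0, 0, 0, 1.6, -1, 4.5, 0],
  [0, 0, 0, 0, 0, 0, 0],
  [0, 0, 0, 0, 0, 0, 0],
])

```text
t: 24.2
ee_pos: [0.577, -0.1881, 0.299]
ee_rot: [-3.141, -0.003, -0.282]
force: [0.4, 0.0, -0.9]
width: 0.0429
```

```bash
python3 - <<'E'
from h import *
np.set_printoptions(precision=4,suppress=True)
st=sense();print(st['ee_pos'],st['ee_rot'],st['width'],st['t'],st['force'])
for n in('scene','side','wrist'):
    s=snap(n,n+'f');h=cv2.cvtColor(s['frame'],cv2.COLOR_RGB2HSV);m=cv2.inRange(h,(5,120,70),(20,255,255))
    k,l,t,c=cv2.connectedComponentsWithStats(m)
    for i in range(1,k):
        p=onz(s,c[i],.106)
        if t[i][4]>60 and abs(p[0]-.56)<.05 and abs(p[1]+.178)<.05:
            r=cv2.minAreaRect(np.argwhere(l==i)[:,::-1].astype(np.float32));B=[onz(s,q,.113) for q in cv2.boxPoints(r)];e=[B[1]-B[0],B[2]-B[1]];v=max(e,key=np.linalg.norm);print(n,t[i],c[i],p,r[2],np.linalg.norm(v),np.arctan(v[1]/v[0]))
        p=onz(s,c[i],.034)
        if n!='wrist' and t[i][4]>60 and .2<p[0]<.45 and .18<p[1]<.48: print(n,'carrot',t[i],c[i],p)
    if n!='wrist':
        m=cv2.inRange(h,(105,120,40),(125,255,255));k,l,t,c=cv2.connectedComponentsWithStats(m)
        for i in range(1,k):
            if t[i][4]>60:print(n,'blue',t[i],c[i],onz(s,c[i],.055))
        a=load(n+'0')['frame'].astype(int);d=np.abs(a-s['frame']).max(2)
        b={'scene':(310,225),'side':(287,210)}[n];print('jar diff',(d[b[1]-20:b[1]+20,b[0]-12:b[0]+12]>40).mean())
        b={'scene':(369,262),'side':(310,268)}[n];print('stamp diff',(d[b[1]-8:b[1]+8,b[0]-8:b[0]+8]>40).mean())
E
```

```text
[ 0.577  -0.1881  0.299 ] [-3.1407 -0.0026 -0.2822] 0.04292813431362035 24.2 [ 0.4405  0.0445 -0.8717]
scene carrot [245 188  12  23 203] [250.9261 198.5714] [0.3683 0.3006 0.034 ]
scene [430 244  35  19 329] [446.8085 252.6353] [ 0.5532 -0.1777  0.106 ] 71.56504821777344 0.08439805441842396 -0.2939156652740823
scene blue [252 141  10  21 138] [256.3696 150.6377] [0.48   0.4385 0.055 ]
scene blue [201 182  19  34 381] [209.1522 198.0236] [0.277  0.3482 0.055 ]
jar diff 0.01875
stamp diff 0.5390625
side carrot [261 162   9  20 152] [265.5987 171.0329] [0.3708 0.3044 0.034 ]
side [359 275  40  13 367] [378.079  280.8992] [ 0.5597 -0.1772  0.106 ] 5.440332412719727 0.0796976729315745 -0.2889719474874546
jar diff 0.003125
stamp diff 0.1796875
wrist [312 159  14  63 804] [318.1157 189.4577] [ 0.5587 -0.1768  0.106 ] 90.0 0.07717819193062814 -0.27891515855534976
```

```bash
python3 - <<'E'
from h import *
for n in('scene','side'):
  for f in('0','f'):
    s=load(n+f);h=cv2.cvtColor(s['frame'],cv2.COLOR_RGB2HSV);m=cv2.inRange(h,(0,140,50),(5,255,255))|cv2.inRange(h,(174,140,50),(180,255,255))
    k,l,t,c=cv2.connectedComponentsWithStats(m);print(n,f,[(t[i].tolist(),c[i].round(1).tolist()) for i in range(1,k) if t[i][4]>30 and c[i][1]>180])
# dark marker near stamp in side view
    x0,y0={'scene':(345,250),'side':(295,250)}[n];g=s['frame'][y0:y0+45,x0:x0+50].max(2)<60;p=np.argwhere(g);print('dark',g.sum(),(p.mean(0)[::-1]+[x0,y0]).round(1))
E
```

```text
scene 0 [([296, 201, 28, 25, 573], [309.8, 213.2]), ([363, 256, 12, 15, 138], [368.9, 262.3])]
dark 13 [373.5 257.3]
scene f [([296, 201, 28, 25, 574], [309.8, 213.1]), ([363, 256, 12, 15, 140], [369.0, 262.4])]
dark 21 [373.3 257.9]
side 0 [([274, 187, 26, 18, 389], [286.6, 195.7]), ([306, 254, 8, 6, 41], [309.7, 256.5])]
dark 0 [nan nan]
side f [([275, 187, 25, 18, 379], [286.9, 195.6])]
dark 0 [nan nan]<stdin>:7: RuntimeWarning: Mean of empty slice.
  ret = um.true_divide(
```

```bash
python3 -c "
from plant import *
print(sign_off())"
```

```text
the job is handed in; nothing more can be done
None
```

The job is handed in after about 24 s of robot time; `sign_off()` gave no verdict. I rocked the bung free, stood it in the tray, dragged the carrot out of the chute with the pick and put the pick back on its stand.

**Bung:** I tilted it 0.25 rad to chute +y, then back over to −y with a gentle lift. The highest upward pull I read was about 4 N, against the 13 N at which the collar starts to lift. I only read the force between moves, so brief peaks were not seen.

**Last checks:**
- **Bung and carrot:** both are standing upright inside the tray, the bung at about (0.277, 0.348) and the carrot at about (0.37, 0.303). They are not touching each other.
- **Pick:** it is within about 2 mm and 0.02 rad of where it started.
- **Jar and stamp:** the jar is unmoved in both views and the stamp unmoved in the scene view. The first pixel comparison flagged the stamp's area, and the side view no longer picked up its red handle. I put this down to the arm's shadow or the arm blocking the view.
- **Not measured:** the collar looked seated in the pictures, but I did not measure its lift. I did not check the marker separately; no move brought the arm near it on purpose.

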